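Seat the dish carrier on the shaker's two locating pins

ROBOT

A 6-joint arm with a two-finger parallel gripper is mounted at the origin on a cart in front of the work surface, level with it; the furniture and walls round the work are solid. World frame = base frame: x ahead of the robot, y to its left, z up, the work surface at z = 0. Lengths are in mm, angles in rad, forces in N, time in s.
With the tool pointing down it reaches from about 325 to 775 mm from the base axis. Payload 5.5 kg.
Tool frame: the origin (TCP) lies at the very end of the fingers, on their centre line; the grasp point (between the pads) lies 19 mm behind it (bot.hold_point_z is the distance from the TCP to the grasp point, in mm); z points along the fingers, y is the line along which they close (so a half turn about z gives the same grasp; the last joint's range is limited). The gripper opens to 85 mm and grips with 20 to 120 N. Pads are 22 mm wide; open, the fingers measure 114 mm over their backs; the gripper's body (76 mm by 85 mm) begins 54 mm behind the grasp point. The pads swing forward as they close: fully open they stand 13 mm farther back than shut.
Start: joints at [-1.298, 0.091, 1.231, -0, 1.82, -0.057], TCP at [194.312, -567.679, 231.275] pointing down, gripper open.
Joint ranges: [-2.87, 2.87], [-0.86, 2.18], [0.17, 2.46], [-1.51, 4.65], [0.06, 2.69], [-2.65, 2.65]. Speed limits (rad/s): [2.57, 2.57, 3.01, 3.14, 3.14, 3.14].

INTERFACE

Orientations are given as a unit quaternion [w, x, y, z].
In Python, from plant import bot gives the robot as it stands.
- The arm moves only by the tool hand_motion, called after ">>>" as name([rows], argument=value, ...), one row to a line, values as JSON. Schema: {"type":"object","properties":{"ticks":{"type":"array","items":{"type":"object","properties":{"x":{"type":"number"},"y":{"type":"number"},"z":{"type":"number"},"wx":{"type":"number"},"wy":{"type":"number"},"wz":{"type":"number"}},"additionalProperties":false},"minItems":1,"maxItems":8},"aperture":{"type":"number"},"grip_force":{"type":"number"},"only":{"type":"string"},"quiet":{"type":"boolean"},"lines":{"type":"string"}},"required":["ticks"],"additionalProperties":false}. ticks is a list of rows, 1 to 8 of them, each an object with the fields x, y, z (the shift in mm), wx, wy, wz (a rotation vector in rad); a field left out counts as zero; each row shifts and turns the commanded pose from where the row before left it, along the tool's axes as they then stand; what a row does not reach is not made up. A row lasts 1/12 s, in which the tool goes at most 41.7 mm and 0.125 rad, less where a joint would pass 70% of its speed; a pose out of reach is approached as far as the arm can. aperture is the opening from 0.0 (shut) to 1.0 (fully open), set as the call begins (left out keeps the last). The fingers move at their own pace and stop on an object; grip_force is the grip in N (left out, the last holds). Time passes only in rows, so rows that do not move let the fingers close. The tool returns the time, the measured TCP pose, the force, the opening and the grip force at its end. only (a regular expression) keeps the lines of the reply that match it, lines (a string "A,B") keeps lines A to B, and quiet returns only ok. Input that does not fit is refused with a message, and nothing moves.
- bot.state(): the state, without advancing time (a new reading comes with each control period).
- bot.capture(name): name is "scene" or "side" or "wrist"; returns (picture, depth): 400x640x3 uint8, blue, green, red; 400x640 float32, mm along the optical axis (not along the pixel's ray), 0 where there is no reading.
- bot.camera_info(name): a dict with "mtx" (3x3 intrinsics, pixels), "camera_from_world" (4x4, takes a point from world to camera coordinates). Camera axes: x right, y down, z forward; pixel columns grow to the right and rows downward; lengths in mm; the calibration is good to about 2 mm. A picture is of the moment at which its call begins: read the wrist's pose just before it. camera_info takes no time and is no camera call; for the wrist camera it gives the pose at the moment of the call.
- bot.finish_job(): hands the job in; it is judged then, once.
The state is a dict: "t": time; "joint_pos": joint angles; "qd": joint speeds; "joint_torque": joint torques, N m; "eef_pos": TCP position; "orientation": TCP orientation; "ft_force": force on the tool from outside, world axes, zero at the start; "moment": the same for the moment, N m; "width": opening from 0.0 (shut) to 1.0 (fully open); "grip_force": force on a finger pad.
Only numpy, scipy, OpenCV 4.12 (cv2) and the standard library are available. Lean on these libraries where they do the work, as an engineer would, in place of code of your own. Each camera call takes 0.05 s, during which the arm holds its last target. There are 200 camera calls.

TASK

The dish carrier lies askew on the shaker, propped up on the two locating pins. Without gripping or lifting it, gently nudge it sideways and forward with the fingers until both of its holes drop over the two pins and it lies flat on the platform. Leave the dishes and the tube beside the shaker alone, and back off clear of the carrier.

Things in the scene. Friction and masses are not known exactly. Their poses are not given: they have to be found in the camera images.
- shaker: low bench-top shaker, fixed, motionless: white housing, flat grey platform on top, 200 (x) x 250 (y) mm, its upper face 60 mm above the table. Origin: centre of the underside, on the table, below the platform's centre; x points to its back (away from the robot at yaw 0), y to its left, z up. Two steel pins stand on the platform at x = +32, y = +55 and -55 mm.
- pin_left (a point): foot (centre, at the height of the platform's upper face) of the left locating pin: bullet-nosed, 8 mm diameter, 14 mm high, cylindrical for 7 mm, then tapering to a blunt tip 2 mm across.
- pin_right (a point): foot of the right locating pin, the same as the left one, 110 mm from it.
- carrier: loose aluminium dish carrier, 0.3 to 0.65 kg: plate 130 (x) x 180 (y) x 8 mm; a rim 4 mm thick all round makes its outer side faces 18 mm high; a round empty dish nest (low ring); two 11 mm through holes at x = +32, y = +55 and -55 mm. Origin: centre of the underside; axes as the shaker's when seated. Once both holes meet the pins it drops flat by itself.
- hole_left (a point): centre of the carrier's left hole, at its underside; coincides with pin_left when seated (1.5 mm of play all round). At the start the holes are some 13 to 22 mm short of the pins (towards -x of the shaker), up to 25 mm off to either side, the carrier turned up to 0.08 rad.
- hole_right (a point): centre of the carrier's right hole, at its underside; it belongs over pin_right.
- near_edge (a point): middle of the carrier's lower near edge (its x = -65 mm, y = 0, underside). At the start this edge lies on the platform and the far part rests on the pin tips: the carrier is tilted about 0.12 rad.
- far_edge (a point): middle of the carrier's lower far edge (its x = +65 mm, y = 0, underside).
- tube: 50 ml centrifuge tube standing on its cap left of the shaker, 38 mm diameter, 115 mm high; origin at the centre of its underside. Leave alone.
- big_dish: closed petri dish, 90 mm diameter, 17 mm high, on the table left of the shaker; origin at the centre of its underside. Leave alone.
- small_dish: closed petri dish, 55 mm diameter, 14 mm high, on the table right of the shaker; origin at the centre of its underside. Leave alone.

How it is judged:
By the outcome, as a careful person would: the job done as asked, in the order asked, and still so for the second after the job is handed in, with the robot touching nothing.
It also fails if it takes over 67 s, if anything falls off the work surface, if the arm or the gripper's body presses on something with over 40 N, if the wrist force passes 120 N, or if a joint passes its speed limit or range.

## Working session

There is one attempt and no reset: what is moved stays moved. The work goes in short steps, Python scripts to look and compute and a tool call to move; the robot and the scene stay as the last step left them, time stands still between calls to the robot, and variables do not carry over. Pictures are saved under pics/ and viewed, at most 13 in all, crops included, and the job is handed in when it is done.

```bash
ls; mkdir -p pics
```

Run:
```python
from plant import bot
import cv2
for n in("scene","side"):
    p,d=bot.capture(n);cv2.imwrite(f"pics/{n}0.png",p)
s=bot.state();print(s["t"],s["eef_pos"],s["orientation"],s["width"])
```

```text
pics
plant.py
0.1 [ 194.23782705 -567.43858484  230.24587664] [-8.75124719e-04  9.86438016e-01  1.64131856e-01 -9.57346802e-05] 0.9963133535789346
```

View pics/scene0.png

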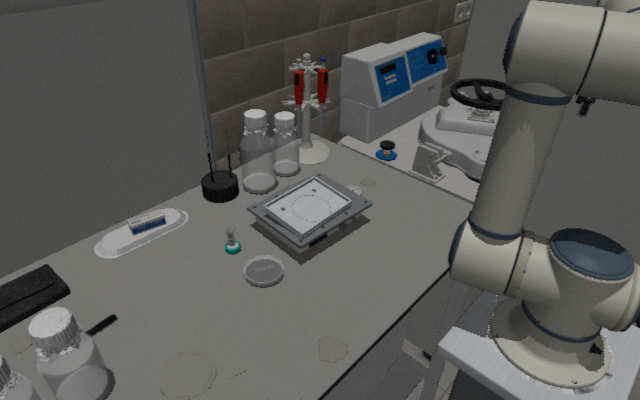

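View pics/side0.png

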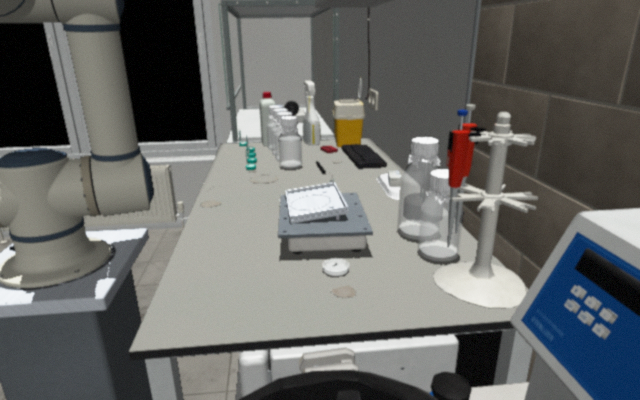

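The scene view shows the shaker with the carrier around (310,208), the tube at (232,240), the big dish at (264,271) and the small dish near (353,190). In the side view the carrier is around (316,203).

Create h.py:
```python
from plant import bot
import numpy as np, cv2
from scipy.spatial.transform import Rotation as R
def world(info,u,v,z=None,d=None):
    K=np.array(info["mtx"]);T=np.linalg.inv(np.array(info["camera_from_world"]))
    r=np.linalg.solve(K,[u,v,1.]);
    if d is not None: return T[:3,:3]@(r*d)+T[:3,3]
    q=T[:3,:3]@r; return T[:3,3]+q*(z-T[2,3])/q[2]
def tri(obs):  # [(info,u,v)] least-squares intersection
    A=np.zeros((3,3));b=np.zeros(3)
    for i,u,v in obs:
        T=np.linalg.inv(np.array(i["camera_from_world"]));q=T[:3,:3]@np.linalg.solve(np.array(i["mtx"]),[u,v,1.]);q/=np.linalg.norm(q)
        P=np.eye(3)-np.outer(q,q);A+=P;b+=P@T[:3,3]
    return np.linalg.solve(A,b)
def rot():
    w,x,y,z=bot.state()["orientation"];return R.from_quat([x,y,z,w]).as_matrix()
```

Run:
```python
from h import *
np.set_printoptions(precision=1,suppress=True)
for n,pts in(("scene",[(308,210),(264,271),(232,248),(353,188),(252,209),(302,247),(370,208),(319,178)]),("side",[(316,203),(280,234),(368,232),(363,196),(337,267)])):
    p,d=bot.capture(n);i=bot.camera_info(n)
    for u,v in pts: print(n,u,v,world(i,u,v,d=d[v,u]))
i=bot.camera_info("wrist");T=np.linalg.inv(i["camera_from_world"]);print(T,i["mtx"]);print(rot())
```

```text
scene 308 210 [557.8  95.3  73.6]
scene 264 271 [523.7 271.3  16.1]
scene 232 248 [637.3 271.1  13.4]
scene 353 188 [ 594.1 -129.5   13.5]
scene 252 209 [672.9 175.5  59.1]
scene 302 247 [490.7 184.7  52.4]
scene 370 208 [ 510.9 -101.9    0.2]
scene 319 178 [650.7 -45.9  59.7]
side 316 203 [569.2  70.3  76.2]
side 280 234 [479.5 -56.   58.9]
side 368 232 [663.5 -69.6  58. ]
side 363 196 [736.1 312.4  -0.6]
side 337 267 [ 589.  -126.5   11.6]
[[   0.3   -0.9   -0.3  265.5]
 [  -0.9   -0.3   -0.1 -543.4]
 [  -0.     0.3   -1.   373.3]
 [   0.     0.     0.     1. ]] [[307.    0.  321.7]
 [  0.  307.  201.9]
 [  0.    0.    1. ]]
[[ 0.9  0.3 -0. ]
 [ 0.3 -0.9  0. ]
 [ 0.  -0.  -1. ]]
```

>>> hand_motion([
  {"x":33, "y":-26},
  {"x":33, "y":-26},
  {"x":33, "y":-26},
  {"x":33, "y":-26},
  {"x":33, "y":-26},
  {"x":33, "y":-26},
  {"x":33, "y":-26},
  {"x":33, "y":-26},
], aperture=0)

```text
t: 0.87
eef_pos: [375.8, -285.8, 231.3]
orientation: [0.0, 0.986, 0.164, 0.0]
ft_force: [0.8, -0.9, 1.3]
width: 0.003
grip_force: 0.0
```

>>> hand_motion([
  {"x":33, "y":-26},
  {"x":33, "y":-26},
  {"x":33, "y":-26},
  {"x":33, "y":-26},
  {"x":33, "y":-26},
  {"x":33, "y":-26},
  {"x":33, "y":-26},
  {"x":33, "y":-26},
])

```text
t: 1.53
eef_pos: [556.8, -5.6, 231.2]
orientation: [0.0, 0.986, 0.164, 0.0]
ft_force: [0.7, -0.4, 0.5]
width: 0.001
grip_force: 0.0
```

>>> hand_motion([
  {"x":33, "y":-26},
  {"x":20, "y":-16},
  {"wz":0.12},
  {"wz":0.12},
  {"wz":0.12},
  {},
])

```text
t: 2.03
eef_pos: [592.5, 49.2, 230.8]
orientation: [0.0, 1.0, -0.017, -0.0]
ft_force: [-0.1, 0.4, -0.4]
width: -0.002
grip_force: 0.0
```

Run:
```python
from h import *
p,d=bot.capture("wrist");cv2.imwrite("pics/w1.png",p)
s=bot.state();print(s["t"],s["eef_pos"]);print(rot())
```

```text
2.0833 [592.44581547  49.02719577 230.92258975]
[[ 9.99616037e-01 -2.77023398e-02 -5.99732762e-04]
 [-2.77023579e-02 -9.99616216e-01 -2.19339130e-05]
 [-5.98894973e-04  3.85395028e-05 -9.99999820e-01]]
```

View pics/w1.png

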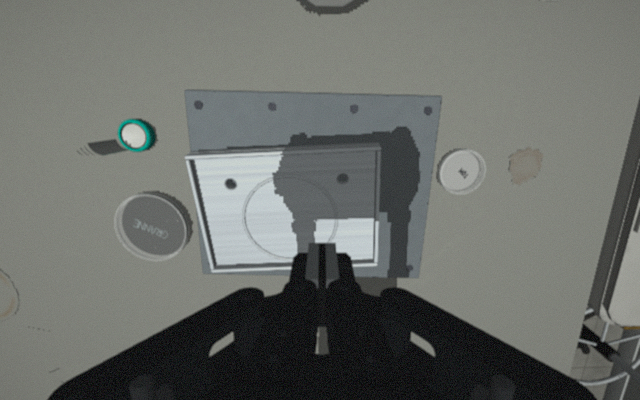

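The wrist view shows the platform corners at about (185,90), (441,96) and (420,278). The carrier lies to the left with its holes at (231,184) and (343,178). I'll enlarge this for accurate positions.

Run:
```python
import cv2
p=cv2.imread("pics/w1.png")[80:285,175:450]
p=cv2.convertScaleAbs(p,alpha=1.3,beta=10)
cv2.imwrite("pics/w1c.png",cv2.resize(p,(770,574),interpolation=cv2.INTER_CUBIC))
```

```text
(no output)
```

View pics/w1c.png

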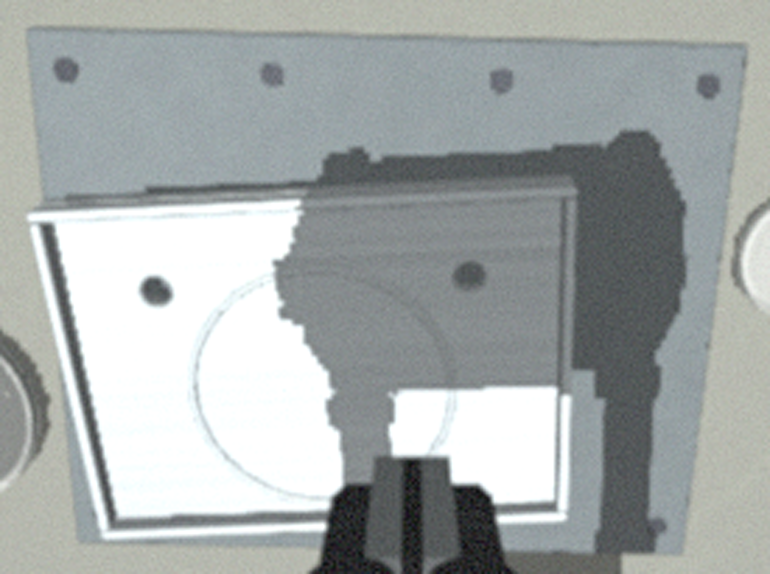

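Add to h.py:
```python
def carrier(info,P,I):
    K=np.array(info["mtx"]);C=np.array(info["camera_from_world"])
    ok,r,t=cv2.solvePnP(np.array(P,float),np.array(I,float),K,None)
    e=cv2.projectPoints(np.array(P,float),r,t,K,None)[0][:,0]-np.array(I)
    M=np.eye(4);M[:3,:3]=cv2.Rodrigues(r)[0];M[:3,3]=t.ravel();W=np.linalg.inv(C)@M
    return W,e
```

Run:
```python
from h import *
np.set_printoptions(precision=2,suppress=True)
i=bot.camera_info("wrist")
c=lambda L:[(175+u/2.8,80+v/2.8) for u,v in L]
S=c([(27,28),(746,45),(684,555),(78,543)])
W=[world(i,u,v,z=60) for u,v in S];print("plat",np.array(W))
Ws,e=carrier(i,[(100,125,60),(100,-125,60),(-100,-125,60),(-100,125,60)],S);print(Ws,e)
P=[(65,90,18),(65,-90,18),(-65,-90,18),(-65,90,18),(32,55,8),(32,-55,8)]
Wc,e=carrier(i,P,c([(30,214),(574,178),(566,518),(104,535),(156,291),(469,275)]));print(Wc,e)
for q in[(32,55,0,1),(32,-55,0,1),(-65,0,0,1),(65,0,0,1)]:print(q,(Wc@q)[:3])
p,d=bot.capture("wrist")
for u,v in[(215,120),(400,115),(230,215),(345,200),(250,170),(230,255),(360,250)]:print(u,v,world(i,u,v,d=d[v,u]), (np.linalg.inv(Wc)@np.r_[world(i,u,v,d=d[v,u]),1])[2])
# two-view
for n,L in(("scene",[(252,209),(302,247),(370,208)]),):pass
```

```text
plat [[688.94 178.9   60.  ]
 [676.72 -68.29  60.  ]
 [478.19 -59.76  60.  ]
 [490.36 189.    60.  ]]
[[  1.     0.05   0.01 582.67]
 [ -0.05   1.    -0.    60.11]
 [ -0.01  -0.     1.    -2.36]
 [  0.     0.     0.     1.  ]] [[ 0.13  0.1 ]
 [ 0.14 -0.23]
 [-0.3   0.03]
 [-0.03  0.13]]
[[  0.99  -0.03  -0.11 569.96]
 [  0.03   1.     0.01  83.43]
 [  0.11  -0.02   0.99  64.78]
 [  0.     0.     0.     1.  ]] [[-0.7  -0.84]
 [-0.32  1.27]
 [ 0.67 -0.27]
 [ 0.46  0.68]
 [ 0.74 -0.42]
 [-0.67 -0.44]]
(32, 55, 0, 1) [600.12 139.4   67.35]
(32, -55, 0, 1) [603.39  29.47  69.15]
(-65, 0, 0, 1) [505.38  81.4   57.73]
(65, 0, 0, 1) [634.55  85.47  71.83]
215 120 [660.34 153.59  59.05] -14.622046895977144
400 115 [660.15 -29.43  58.69] -17.338750182059407
230 215 [566.27 144.62  75.63] 11.979801742347114
345 200 [579.65  26.58  77.27] 10.622903286712098
250 170 [613.26 118.55  80.14] 11.014910645446655
230 255 [517.88 152.    69.06] 10.820865859916143
360 250 [521.39  10.32  71.74] 11.260281977323698
```

The shaker centre is about (583.5, 60) with yaw −0.048. The carrier is 25 mm to the left, 15 mm short and rotated +0.08 relative to the shaker. I'll push from its left side first, a little ahead of its centre so that it also turns clockwise.

>>> hand_motion([
  {"wz":0.02},
  {"x":-3, "y":-38},
  {"x":-2, "y":-38},
  {"x":-2, "y":-38},
  {"x":-2, "y":-38},
  {"z":30},
  {"z":40},
  {"z":40},
], aperture=0)

```text
t: 2.8
eef_pos: [591.7, 202.2, 121.7]
orientation: [-0.001, 1.0, -0.024, 0.002]
ft_force: [1.0, 0.4, -1.0]
width: -0.002
grip_force: 0.0
```

>>> hand_motion([
  {"z":30},
  {"z":18},
  {},
  {},
])

```text
t: 3.13
eef_pos: [590.5, 200.8, 72.4]
orientation: [0.0, 1.0, -0.025, -0.001]
ft_force: [0.9, -1.0, 0.3]
width: -0.003
grip_force: 0.0
```

Run:
```python
from h import *
p,d=bot.capture("wrist");cv2.imwrite("pics/w2.png",p)
s=bot.state();print(s["t"],s["eef_pos"],s["ft_force"]);print(rot()[:,0])
```

```text
3.1833 [591.64767761 201.07730489  74.64683077] [ 1.11973345 -0.44985613 -0.48683684]
[ 0.99876168 -0.04973362  0.00129649]
```

View pics/w2.png

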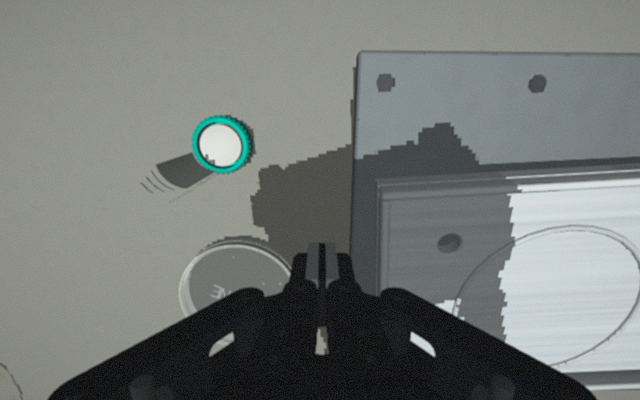

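The tip is at (322,250), the carrier's left rim runs along column ~380, and the gap is clear. The tube and big dish are clear of the finger's path. Now a slow push.

>>> hand_motion([
  {"y":4},
  {"y":4},
  {"y":3},
  {"y":3},
  {"y":3},
  {"y":3},
])

```text
t: 3.68
eef_pos: [590.7, 181.8, 74.5]
orientation: [-0.001, 1.0, -0.025, 0.001]
ft_force: [1.1, 4.6, 2.3]
width: -0.001
grip_force: 2.3
```

>>> hand_motion([
  {"y":2.5},
  {"y":2.5},
  {"y":2.5},
  {"y":2.5},
  {},
])

```text
t: 4.1
eef_pos: [589.7, 170.7, 73.7]
orientation: [0.0, 1.0, -0.025, 0.0]
ft_force: [0.3, 1.6, 1.4]
width: 0.001
grip_force: 0.9
```

Run:
```python
from h import *
p,d=bot.capture("wrist");cv2.imwrite("pics/w3.png",p)
s=bot.state();print(s["t"],s["eef_pos"],s["ft_force"]);print(rot()[:,0])
```

```text
4.15 [589.50480178 170.60879849  73.23166509] [0.88885711 1.93852903 1.01936907]
[ 9.98721353e-01 -5.05528139e-02 -2.66801152e-04]
```

View pics/w3.png

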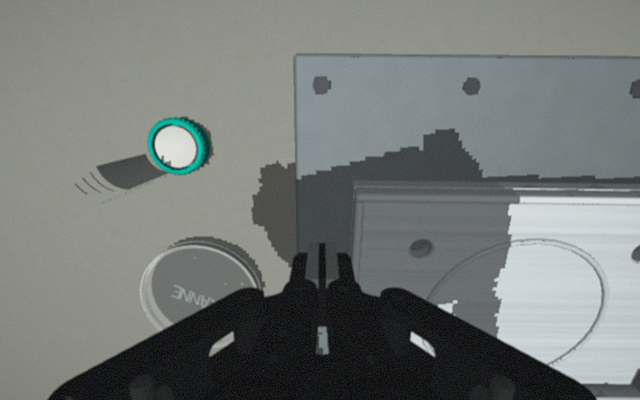

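The fingers touch the carrier's left rim at (352,250). The far rim (row ~183) is now nearly parallel to the platform edge. The left hole is at (421,247).

Add to h.py:
```python
C0=np.array([583.5,60.]);Y=-0.0485
def sh(p):
    c,s=np.cos(Y),np.sin(Y);d=np.array(p)[:2]-C0;return np.r_[c*d[0]+s*d[1],-s*d[0]+c*d[1]]
```

Run:
```python
from h import *
np.set_printoptions(precision=1,suppress=True)
i=bot.camera_info("wrist")
for n,u,v,z in[("plat FL (100,125)",295.5,55.5,60),("holeL",421,247,79),("rimFL",355.5,182,93),("holeR",638,253,79),("far rim R",639,179,93)]: print(n,sh(world(i,u,v,z=z)))
print("tcp",sh(bot.state()["eef_pos"]))
p=cv2.imread("pics/w3.png");cv2.imwrite("pics/w3c.png",cv2.resize(cv2.convertScaleAbs(p[150:350,340:640],alpha=2,beta=15),(780,520),interpolation=cv2.INTER_CUBIC))
```

```text
plat FL (100,125) [ 99.8 123.3]
holeL [11.5 62.9]
rimFL [47.3 97.4]
holeR [  8.2 -43.8]
far rim R [ 48.4 -18.5]
tcp [  0.6 110.8]
```

View pics/w3c.png

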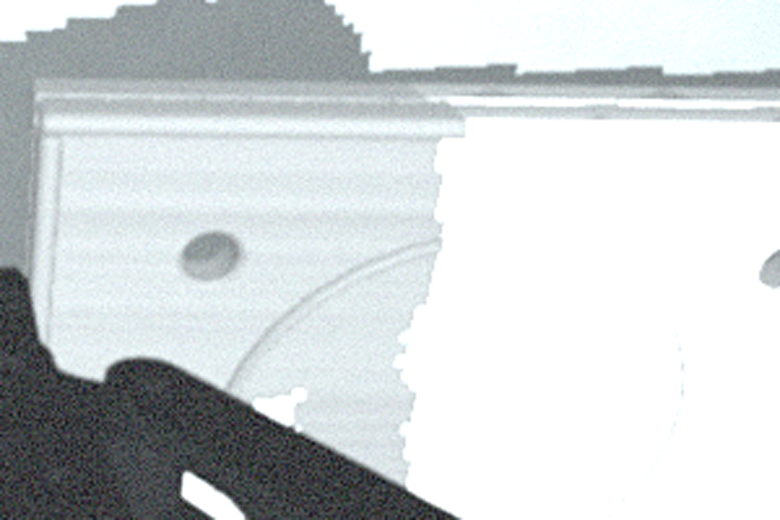

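Still about 8–9 mm to go sideways. I'll push 7 more, then back off and look from above.

>>> hand_motion([
  {"y":2.5},
  {"y":2.5},
  {"y":2},
  {},
  {},
  {"y":-15},
  {"y":-15, "z":-10},
  {"z":-40},
])

```text
t: 4.82
eef_pos: [586.7, 195.6, 114.7]
orientation: [0.002, 1.0, -0.024, -0.007]
ft_force: [0.6, -0.3, -0.3]
width: 0.003
grip_force: 0.0
```

>>> hand_motion([
  {"y":20, "z":-40},
  {"y":30, "z":-40},
  {"y":41, "z":-20},
  {"y":41},
  {"x":5, "y":10},
  {},
  {},
])

```text
t: 5.4
eef_pos: [589.0, 62.1, 211.1]
orientation: [-0.0, 1.0, -0.026, -0.001]
ft_force: [-0.6, -1.0, 0.2]
width: -0.0
grip_force: 0.0
```

Run:
```python
from h import *
p,d=bot.capture("wrist");s=bot.state();print(s["t"],s["eef_pos"])
cv2.imwrite("pics/w4.png",p)
cv2.imwrite("pics/w4c.png",cv2.resize(cv2.convertScaleAbs(p[80:285,175:450],alpha=1.3,beta=10),(770,574),interpolation=cv2.INTER_CUBIC))
```

```text
5.45 [588.89704014  62.91126677 210.90946113]
```

View pics/w4c.png

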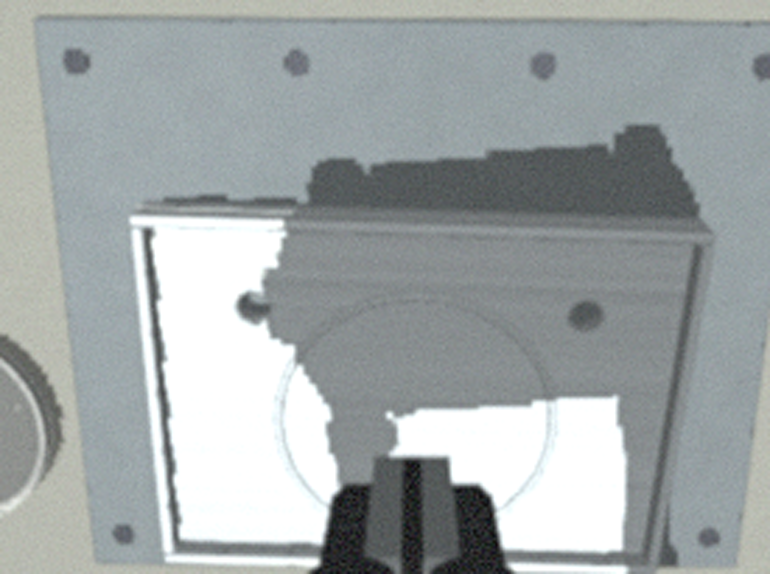

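Both holes are visible, left at (253,307) and right at (586,315) in the crop. Their midpoint is almost on the platform's centre line, and the carrier is turned about 0.02 rad too far clockwise. I'll compute the exact offsets.

Run:
```python
from h import *
np.set_printoptions(precision=1,suppress=True)
i=bot.camera_info("wrist")
c=lambda L:[(175+u/2.8,80+v/2.8) for u,v in L]
S=c([(37,17),(97,562),(735,568)])
print("plat",[sh(world(i,u,v,z=60)) for u,v in S])
I=c([(133,222),(711,238),(165,561),(253,307),(586,315)])
Wc,e=carrier(i,[(65,90,18),(65,-90,18),(-65,90,18),(32,55,8),(32,-55,8)],I);print(Wc,e)
for u,v in I[3:]:print("hole top",sh(world(i,u,v,z=79)))
for q in[(32,55,0,1),(32,-55,0,1),(-65,0,0,1),(-65,90,0,1),(-65,-90,0,1)]:print(q,sh((Wc@q)[:3]))
print("tcp",sh(bot.state()["eef_pos"]))
```

```text
plat [array([100.2, 123.5]), array([-97.6, 125.5]), array([-100.3, -121.6])]Traceback (most recent call last):
  File "<stdin>", line 8, in <module>
  File "h.py", line 19, in carrier
    ok,r,t=cv2.solvePnP(np.array(P,float),np.array(I,float),K,None)
           ~~~~~~~~~~~~^^^^^^^^^^^^^^^^^^^^^^^^^^^^^^^^^^^^^^^^^^^^
cv2.error: OpenCV(4.12.0) /io/opencv/modules/calib3d/src/calibration_base.cpp:1346: error: (-2:Unspecified error) in function 'void cv::findExtrinsicCameraParams2(const cv::Mat&, const cv::Mat&, const cv::Mat&, const cv::Mat&, cv::Mat&, cv::Mat&, int)'
> DLT algorithm needs at least 6 points for pose estimation from 3D-2D point correspondences. (expected: 'count >= 6'), where
>     'count' is 5
> must be greater than or equal to
>     '6' is 6
```

```bash
sed -i 's/K,None)$/K,None,flags=cv2.SOLVEPNP_SQPNP)/' h.py
```

Run:
```python
from h import *
np.set_printoptions(precision=1,suppress=True)
i=bot.camera_info("wrist")
c=lambda L:[(175+u/2.8,80+v/2.8) for u,v in L]
I=c([(133,222),(711,238),(165,561),(253,307),(586,315)])
Wc,e=carrier(i,[(65,90,18),(65,-90,18),(-65,90,18),(32,55,8),(32,-55,8)],I);print(e)
for u,v in I[3:]:print("hole top",sh(world(i,u,v,z=79)))
for q in[(32,55,0,1),(32,-55,0,1),(-65,0,0,1),(-65,90,0,1),(-65,-90,0,1)]:print(q,sh((Wc@q)[:3]),(Wc@q)[2])
print("tcp",sh(bot.state()["eef_pos"]))
```

```text
[[-0.5 -0.5]
 [ 0.8 -0.6]
 [-0.1 -0.2]
 [ 1.1  0.9]
 [-1.2  0.3]]
hole top [ 9.2 55.9]
hole top [  6.4 -54. ]
(32, 55, 0, 1) [ 9.6 55.5] 70.6760545294541
(32, -55, 0, 1) [  5.2 -54.1] 62.8711298383924
(-65, 0, 0, 1) [-88.2   5.6] 51.218603163767774
(-65, 90, 0, 1) [-84.7  95.3] 57.604450638272816
(-65, -90, 0, 1) [-91.8 -84.1] 44.83275568926273
tcp [5.2 3.2]
```

About 23 mm remains. I'll back off to the near side, open the fingers to 0.7 as a two-point pusher, and go down.

>>> hand_motion([
  {"x":-30, "y":1},
  {"x":-31, "y":1},
  {"x":-31},
  {"x":-30},
  {"z":38},
  {"z":38},
  {"z":38},
  {"z":25},
], aperture=0.7)

```text
t: 6.12
eef_pos: [464.9, 67.7, 68.7]
orientation: [0.0, 1.0, -0.024, -0.002]
ft_force: [0.2, 0.2, -0.7]
width: 0.703
grip_force: 0.0
```

>>> hand_motion([
  {"z":6},
  {"z":3},
  {},
  {},
])

```text
t: 6.45
eef_pos: [468.4, 66.7, 66.3]
orientation: [-0.0, 1.0, -0.025, 0.001]
ft_force: [0.5, -0.0, -0.1]
width: 0.702
grip_force: 0.0
```

Run:
```python
from h import *
p,d=bot.capture("wrist");s=bot.state();print(s["t"],s["eef_pos"],sh(s["eef_pos"]),s["ft_force"],rot()[:,0])
cv2.imwrite("pics/w5.png",p)
```

```text
6.5 [468.59304508  66.55604082  66.57665009] [-115.0896798     0.97752888] [-0.25795152  0.08930934 -0.34392003] [ 0.99876049 -0.04963888  0.00367064]
```

View pics/w5.png

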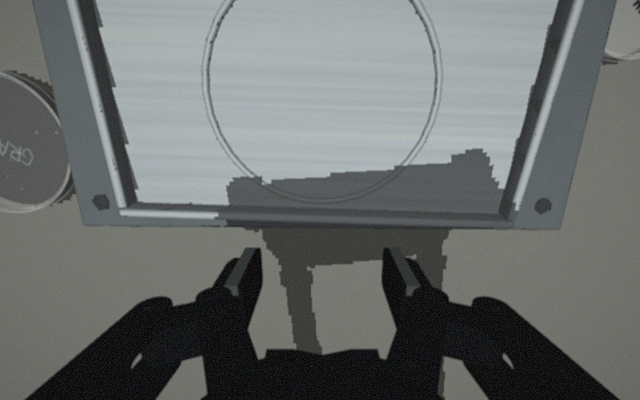

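Both open fingers stand at (245,250) and (395,250), in front of the near rim at row 213 and clear of the platform. I'll push forward slowly.

>>> hand_motion([
  {"x":5, "z":2},
  {"x":5},
  {"x":3},
  {"x":3},
  {"x":3},
  {"x":2.5},
  {"x":2.5},
  {},
])

```text
t: 7.17
eef_pos: [491.3, 64.7, 62.6]
orientation: [0.0, 1.0, -0.025, -0.0]
ft_force: [-3.5, 0.1, 3.5]
width: 0.699
grip_force: 1.5
```

>>> hand_motion([
  {"x":2},
  {"x":2},
  {"x":2},
  {"x":2},
  {},
])

```text
t: 7.58
eef_pos: [499.1, 64.5, 62.5]
orientation: [-0.0, 1.0, -0.025, -0.0]
ft_force: [-3.8, -0.1, 3.2]
width: 0.705
grip_force: 1.9
```

Run:
```python
from h import *
p,d=bot.capture("wrist");s=bot.state();print(s["t"],s["eef_pos"],sh(s["eef_pos"]),s["ft_force"],rot()[:,0])
cv2.imwrite("pics/w6.png",p)
i=bot.camera_info("wrist")
np.set_printoptions(precision=1,suppress=True)
for u,v in[(150,30),(150,90),(150,150),(500,30),(500,90),(500,150)]:
    w=world(i,u,v,d=d[v,u]);print(u,v,sh(w),w[2])
```

```text
7.6333 [499.16926756  64.48771959  62.40775084] [-84.44913748   0.39400526] [-2.94368316  0.09770778  3.77208224] [ 9.98739403e-01 -5.01930667e-02 -5.11379245e-04]
150 30 [18.2 62.8] 81.20543135511853
150 90 [-2.  67.8] 77.88768479067376
150 150 [-25.8  74. ] 73.67353964184835
500 30 [ 18.5 -64.5] 79.15661088879095
500 90 [ -2.  -69.4] 76.40282278981016
500 150 [-25.9 -75.1] 73.28889205756889
```

View pics/w6.png

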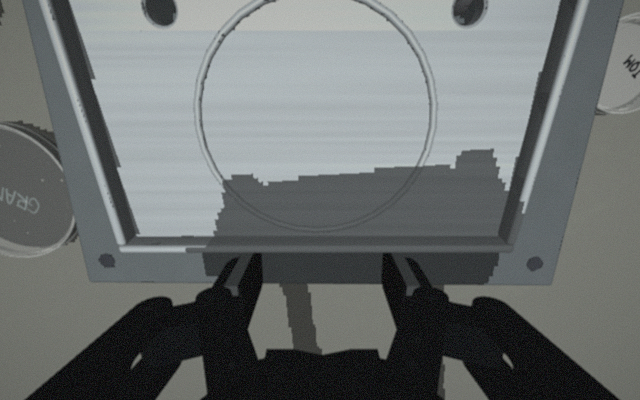

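The carrier is squared up, with its holes at (160,8) and (469,8). It sits about 2 mm left of centre, which is within the bullet-nose capture range. I'll continue forward in small steps.

>>> hand_motion([
  {"x":1.5},
  {"x":1.5},
  {"x":1.5},
  {"x":1.5},
  {},
])

```text
t: 8.05
eef_pos: [505.5, 64.1, 62.0]
orientation: [0.0, 1.0, -0.025, 0.0]
ft_force: [-0.5, -0.3, 0.4]
width: 0.701
grip_force: 0.2
```

>>> hand_motion([
  {"x":1},
  {"x":1},
  {"x":0.5},
  {},
  {},
])

```text
t: 8.47
eef_pos: [507.4, 63.9, 62.0]
orientation: [0.0, 1.0, -0.025, -0.0]
ft_force: [-3.7, -1.0, 2.4]
width: 0.704
grip_force: 2.2
```

Create chk.py:
```python
from h import *
import sys
p,d=bot.capture("wrist");s=bot.state();print(s["t"],s["eef_pos"],sh(s["eef_pos"]),s["ft_force"])
cv2.imwrite(f"pics/{sys.argv[1]}.png",p)
i=bot.camera_info("wrist")
np.set_printoptions(precision=1,suppress=True)
for u,v in[(150,50),(150,90),(150,150),(480,50),(480,90),(480,150)]:
    w=world(i,u,v,d=np.median(d[v-4:v+5,u-4:u+5]));print(u,v,sh(w),w[2])
```

```bash
python3 chk.py w7
```

```text
8.5167 [507.41065017  63.86145065  61.95001946] [-76.18708373   0.16802312] [-3.75966982 -1.6743249   1.75031257]
150 50 [22.1 70. ] 68.08961356237253
150 90 [ 6.8 72.5] 68.20041655044434
150 150 [-18.1  76.7] 67.97358049302491
480 50 [ 21.9 -63.3] 68.10113837897106
480 90 [  6.7 -65.6] 68.00383880328818
480 150 [-18.3 -69.4] 67.86979960012286
```

The plate is level at 68 mm all over, so it has dropped onto the pins. I'll back off and verify.

>>> hand_motion([
  {"x":-5},
  {"x":-15},
  {"x":-20},
  {"z":-35},
  {"z":-40},
  {"z":-40},
  {"z":-30},
  {},
])

```text
t: 9.18
eef_pos: [470.4, 66.5, 215.6]
orientation: [-0.001, 1.0, -0.025, 0.007]
ft_force: [-0.1, 0.0, 0.1]
width: 0.699
grip_force: 0.0
```

>>> hand_motion([
  {"x":40},
  {"x":40},
  {},
  {},
])

```text
t: 9.52
eef_pos: [548.6, 62.1, 203.9]
orientation: [-0.0, 1.0, -0.025, -0.002]
ft_force: [-0.0, 0.4, 0.3]
width: 0.699
grip_force: 0.0
```

```bash
python3 chk.py w8
```

```text
9.5667 [547.81981792  62.18513979 205.7119026 ] [-35.74416369   0.45275981] [-1.03057283  0.06845128  0.37495477]
150 50 [ 97.5 177. ] 2.247049797098782
150 90 [ 58.9 183.5] 1.9289102049465328
150 150 [ -4.4 193.9] 1.8097922171414211
480 50 [  97.2 -161.1] 1.7667234603287056
480 90 [  58.6 -166.9] 1.762933203769137
480 150 [  -3.  -169.6] 14.91886676558454
```

View pics/w8.png

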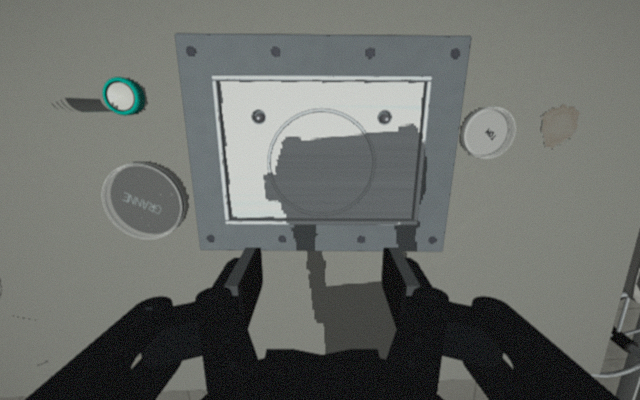

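The carrier is square and flat, with a pin visible in each hole at (259,117) and (385,117). The tube and dishes are where they were, and the gripper is clear.

```bash
python3 -c "from plant import bot; print(bot.finish_job())"
```

```text
the job is handed in; nothing more can be done
None
```

The carrier is seated flat on the platform with both holes over the pins, the tube and dishes were left alone, the gripper is backed off clear, and I handed the job in at about 9.6 s.

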